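# Change the mask aligner over from wafer to chip tooling

### The arm

A 6-joint arm with a two-finger parallel gripper is mounted at the origin on the work surface. World frame = base frame: x ahead of the robot, y to its left, z up, the work surface at z = 0. Lengths are in m, angles in rad, forces in N, time in s.
With the tool pointing down it reaches from about 0.225 to 0.875 m from the base axis. Payload 3.4 kg.
Tool frame: the origin (TCP) lies on the centre line of the jaws, within the pads' length; the fingertips stand 11 mm ahead of it and the grasp point (between the pads) lies 8 mm behind it; z points along the fingers, y is the line along which they close (so a half turn about z gives the same grasp; the last joint's range is limited). The gripper opens to 85 mm and grips with 20 to 120 N. Pads are 22 mm wide; open, the fingers measure 114 mm over their backs; the gripper's body (76 mm by 85 mm) begins 54 mm behind the grasp point. The pads swing forward as they close: fully open they stand 13 mm farther back than shut.
Start: joints at [1.138, 0.276, 1.505, -0, 1.361, -0.121], TCP at [0.176, 0.547, 0.242] pointing down, gripper open.
Joint ranges: [-2.89, 2.89], [-0.75, 2.08], [0.22, 2.7], [-1.18, 4.32], [0.11, 2.71], [-2.7, 2.7]. Speed limits (rad/s): [2.57, 2.57, 3.14, 3.14, 3.14, 3.14].

### API

Orientations are given as a unit quaternion [w, x, y, z].
In Python, from rig import manip, eyes, job gives the robot as it stands.
- The arm moves only by the tool drive_tool, never from a script. Its argument "rows" is a list of rows, each a list of 3 entries, a list of its own where there are three numbers: the turn, a rotation vector about the world's x, y, z in rad, then the shift along the world's x, y, z in cm, then the finger opening in cm, from 0 to 8.54. A call has 1 to 8 rows; each row shifts and turns the commanded pose from where the row before left it; what a row does not reach is not made up. A row lasts 1/8 s, in which the tool goes at most 62.5 mm and 10.7 degrees, less where a joint would pass 70% of its speed; a pose out of reach is approached as far as the arm can. A call is refused whole if a number of a shift passes 6.25 or a number of a turn 0.188, either way. A call with a gripper value outside its range is refused whole. The fingers move at their own pace and stop on an object; "force" is the grip in N (left out, the last holds). Time passes only in rows, so rows that do not move let the fingers close. It gives the time, the measured TCP pose, the force, the opening and the grip force at its end, in the units of the state.
- manip.get_state(): the state, without advancing time (a new reading comes with each control period).
- eyes.get_image(name): name is "side" or "top"; returns the picture (384x512x3 uint8, red, green, blue); there is no depth.
- eyes.get_calibration(name): a dict with "camera_matrix" (3x3 intrinsics, pixels), "view" (4x4, takes a point from world to camera coordinates). Camera axes: x right, y up, looking along -z (the intrinsics and any distortion apply to the point x, -y, -z); pixel columns grow to the right and rows downward; lengths in m; the calibration is good to about 2 mm. A picture is of the moment at which its call begins. get_calibration takes no time and is no camera call.
- job.sign_off(): hands the job in; it is judged then, once.
The state is a dict: "clock": time; "qpos": joint angles; "qd": joint speeds; "effort": joint torques, N m; "position": TCP position; "ee_rot": TCP orientation; "contact_force": force on the tool from outside, world axes, zero at the start; "moment": the same for the moment, N m; "width": finger opening in m; "gripper_force": force on a finger pad.
Only numpy, scipy, OpenCV 4.12 (cv2) and the standard library are available. Lean on these libraries where they do the work, as an engineer would, in place of code of your own. Each camera call takes 0.05 s, during which the arm holds its last target. There are 200 camera calls.

### The job

Change the alignment stage over from wafer tooling to chip tooling: the round chuck on the stage and the square chuck on the chuck stand must change places, the one that has to wait standing meanwhile on the steel parking ring, with the square chuck set square to the stage. Then lower the mask holder with the square window over the stage's four posts, above the chuck, and put the holder with the round window away on the empty holder stand, each fully down on all four posts. Set things down gently without dropping or tipping them, and leave the wafer case and the bottle where they are.

Things in the scene. Friction and masses are not known exactly. Their poses are not given: they have to be found in the camera images.
- round_chuck: Loose. Round wafer chuck, bare aluminium, about 150 g: flat disc 56 mm in diameter, 22 mm thick (grip its rim), two fine ring grooves on top, on a centring cone 16 mm long underneath (18 mm wide at its foot, 32 mm at the disc). Origin at the centre of the cone's foot, z up: disc from z = 16 to 38 mm. At the start it sits in the stage's bore.
- square_chuck: Loose. Square chip chuck, bare aluminium, about 160 g: block 54 x 54 mm, 22 mm thick (grip two opposite sides), fine square grooves on top, on a centring cone like the round chuck's. Origin at the centre of the cone's foot, x and y along the sides, z up: block from z = 16 to 38 mm. At the start it sits in the chuck stand's bore.
- holder_square: Loose, about 120 g. Mask holder with SQUARE window (42 mm): aluminium plate 6 mm thick, 131 mm long (x), 80 mm wide at the ends, 60 mm at its 78 mm long waist. Along the waist's sides run rails 60 mm long, up to z = 20 mm, 60 mm over their outer faces in y (grip here, mid-length). Four 10 mm holes at x +-52, y +-26 mm. Origin: centre of its underside, z up. Starts on the holder stand.
- holder_round: Loose. Mask holder with the ROUND window (42 mm in diameter), else exactly the same as the other holder in size, holes, rails, origin and axes. At the start it lies flat on a black rubber mat, 4 mm thick.
- stage: Fixed. Alignment stage: grey base 200 x 180 mm (x, y), micrometers at its sides, black seat plate 140 x 110 mm, face 44 mm up, with a 36 mm bore at the centre; a seated chuck's origin is 28 mm up, its top 66 mm. Four posts at x +-52, y +-26 mm: 16 mm thick to a shoulder 70 mm up (a holder's origin rests there), then a pointed pin 6 mm thick, 12 mm long. Origin on the bench under the bore, z up.
- chuck_stand: Fixed during a run. Chuck stand: grey plastic block 96 x 96 mm on rubber feet, top face 28 mm above the bench, with a 36 mm bore at its centre; a chuck seated in it has its origin 12 mm above the stand's. Origin on the bench under the bore's axis.
- park_ring: Fixed during a run. Parking ring: plain steel ring 72 mm in outer and 36 mm in inner diameter, 24 mm high, to stand one chuck on with its cone in the hole; the chuck's origin is then 8 mm above the ring's. Empty at the start. Origin on the bench at its centre.
- holder_stand: Fixed. Holder stand: grey plastic base 150 x 100 mm (x, y), 10 mm thick, four posts at x +-52, y +-26 mm: 16 mm thick to a shoulder 22 mm above the bench (a holder's origin rests at this height), then a pointed pin 6 mm thick and 12 mm long. Origin on the bench at its centre, z up.
- wafer_case: Loose bystander: closed round white wafer case, 76 mm in diameter, 17 mm high, on the far left part of the bench. Leave it alone. Origin at the centre of its underside.
- bottle: Loose bystander: small amber bottle with a black cap, 52 mm in diameter, 96 mm high, on the far right part of the bench. Leave it alone. Origin at the centre of its underside.
Things that resemble listed ones, but are neither listed nor needed, are in the scene too. What is shaped like the square_chuck but black or green is not meant.

How it is judged:
By the outcome, as a careful person would: the job done as asked, in the order asked, and still so for the second after the job is handed in, with the robot touching nothing.
It also fails if it takes over 128 s, if anything falls off the work surface, if the arm or the gripper's body presses on something with over 40 N, if the wrist force passes 120 N, or if a joint passes its speed limit or range.

## Working session

There is one attempt and no reset: what is moved stays moved. The work goes in short steps, Python scripts to look and compute and a tool call to move; the robot and the scene stay as the last step left them, time stands still between calls to the robot, and variables do not carry over. Pictures are saved under pics/ and viewed, at most 14 in all, crops included, and the job is handed in when it is done.

Besides the shell and the picture viewer there is one more tool, called after ">>>" as name(argument=value, ...), one argument or row to a line, values as JSON. drive_tool: Moves the arm, as the interface text tells. Its arguments: {"type":"object","properties":{"rows":{"type":"array"},"force":{"type":"number"}},"required":["rows"]}

```bash
mkdir -p pics; cat > h.py <<'E'
import numpy as np, cv2
from rig import manip, eyes, job
def cal(n):
    c=eyes.get_calibration(n); return np.array(c["camera_matrix"]),np.array(c["view"]),c
def snap(n,f):
    im=np.array(eyes.get_image(n)); cv2.imwrite(f,im[:,:,::-1]); return im
def ray(n,u,v,z):
    K,V,_=cal(n); p=np.linalg.inv(K)@[u,v,1]; d=V[:3,:3].T@(p*[1,-1,-1]); o=-V[:3,:3].T@V[:3,3]
    return o+d*(z-o[2])/d[2]
def proj(n,P):
    K,V,_=cal(n); c=V[:3,:3]@P+V[:3,3]; q=K@(c*[1,-1,-1]); return q[:2]/q[2]
E
python3 - <<'E'
from h import *
for n in("top","side"):
    im=snap(n,f"pics/{n}0.png"); K,V,c=cal(n); print(n,K.round(1).tolist(),(-V[:3,:3].T@V[:3,3]).round(3),V[:3,:3].round(2).tolist(),[k for k in c])
s=manip.get_state();print(s)
a=cv2.imread("pics/top0.png");cv2.imwrite("pics/top0b.png",cv2.resize(a,(800,600),interpolation=cv2.INTER_CUBIC))
a=cv2.imread("pics/side0.png");cv2.imwrite("pics/side0b.png",cv2.resize(a,(800,600),interpolation=cv2.INTER_CUBIC))
E
```

```text
top [[436.6, 0.0, 261.7], [0.0, 436.6, 193.6], [0.0, 0.0, 1.0]] [0.478 0.037 1.348] [[-0.01, -1.0, -0.01], [1.0, -0.01, 0.06], [-0.06, -0.01, 1.0]] ['camera_matrix', 'view']
side [[412.9, 0.0, 255.8], [0.0, 412.9, 194.4], [0.0, 0.0, 1.0]] [ 0.203 -0.648  0.653] [[0.9, -0.43, 0.02], [0.25, 0.55, 0.79], [-0.36, -0.71, 0.61]] ['camera_matrix', 'view']
{'clock': 0.1, 'qpos': array([ 1.13798153e+00,  2.76558215e-01,  1.50601870e+00, -1.93824427e-05,
        1.36073787e+00, -1.21005507e-01]), 'qd': array([ 1.20528717e-03, -3.52591233e-03, -2.56481318e-03,  1.72713764e-03,
       -7.82313961e-05, -1.35486615e-04]), 'effort': array([ 2.39294910e-03, -4.17696404e+01, -2.46405673e+01,  2.90122853e-05,
        5.64188478e-03,  2.51380254e-05]), 'position': array([0.1762153 , 0.54683935, 0.24150628]), 'ee_rot': array([-2.26286188e-04,  1.55271773e-01,  9.87871416e-01, -8.30851591e-04]), 'contact_force': array([-0.42417603, -0.00221155,  0.1709064 ]), 'moment': array([-0.0026209 ,  0.03467082,  0.04019394]), 'gripper_force': 0.0, 'width': 0.08516223780281766}
```

View pics/top0b.png

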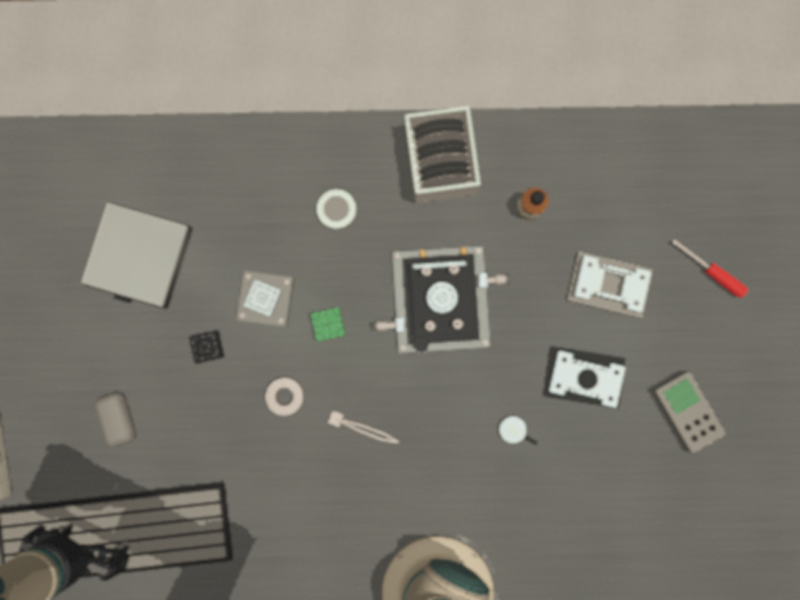

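View pics/side0b.png

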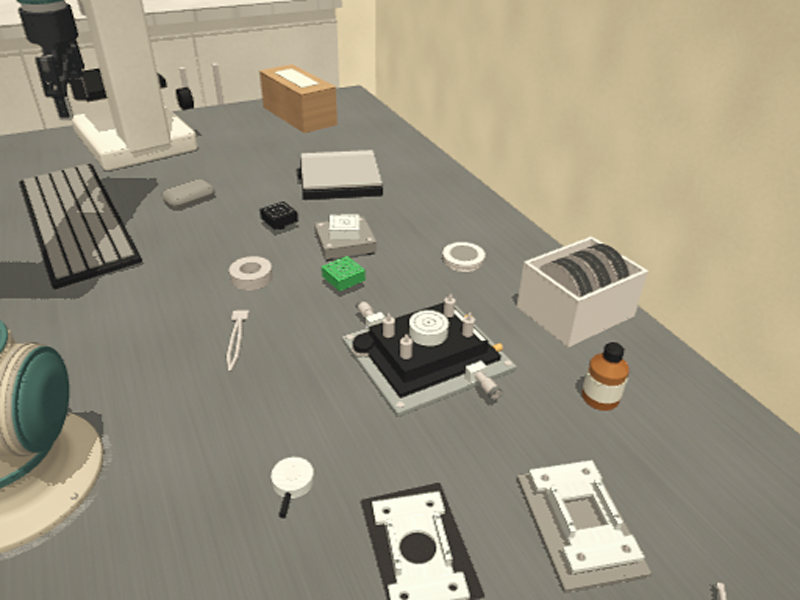

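```bash
python3 - <<'E'
import cv2
a=cv2.imread("pics/top0.png")
cv2.imwrite("pics/c1.png",cv2.resize(a[150:270,140:330],None,fx=4,fy=4,interpolation=cv2.INTER_CUBIC))
cv2.imwrite("pics/c2.png",cv2.resize(a[155:265,345:425],None,fx=5,fy=5,interpolation=cv2.INTER_CUBIC))
E
```

```text
(no output)
```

View pics/c1.png

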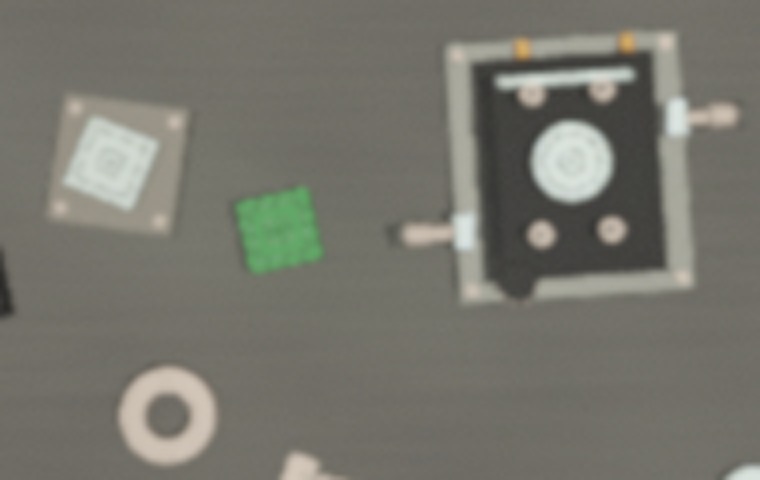

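View pics/c2.png

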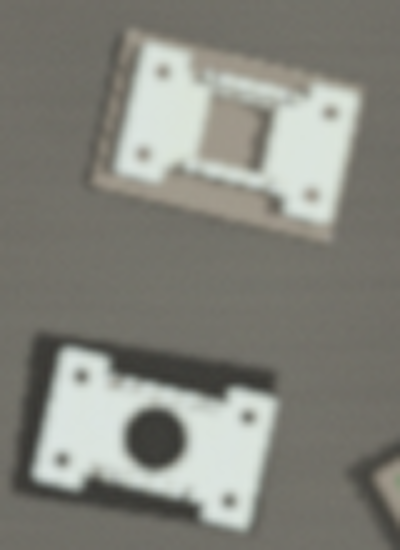

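The aluminium square chuck is the white block at crop1 (111,162), orig (168,190), on the grey stand. The green one (279,230) and the black one at the left edge are decoys. The ring is at (168,415) and the round chuck on the stage at (572,162). In crop2 the square-window holder is the upper one on its stand, and the round-window holder is the lower one on the black mat.

```bash
cat >> h.py <<'E'
def blobs(im,roi,f,amin=5,s=4):
    x0,y0,x1,y1=roi; c=cv2.resize(im[y0:y1,x0:x1],None,fx=s,fy=s,interpolation=cv2.INTER_CUBIC)
    m=f(c.astype(int)).astype(np.uint8)
    cs,_=cv2.findContours(m,cv2.RETR_CCOMP,cv2.CHAIN_APPROX_NONE); out=[]
    for k in cs:
        a=cv2.contourArea(k)/s/s
        if a>amin:
            M=cv2.moments(k); u=(M['m10']/M['m00']+.5)/s-.5+x0; v=(M['m01']/M['m00']+.5)/s-.5+y0
            r=cv2.minAreaRect(k); b=(cv2.boxPoints(r)+.5)/s-.5+[x0,y0]; out.append((u,v,a,b))
    return out
def show(n,bl,z):
    for u,v,a,b in bl:
        W=np.array([ray(n,p[0],p[1],z) for p in b]); e1=W[1]-W[0]; e2=W[2]-W[1]
        print(f"px {u:.1f},{v:.1f} area {a:.0f} xy",ray(n,u,v,z)[:2].round(4),"boxc",W.mean(0)[:2].round(4),"sz",round(np.linalg.norm(e1),4),round(np.linalg.norm(e2),4),"ang",np.degrees(np.arctan2(e1[1],e1[0])).round(1),np.degrees(np.arctan2(e2[1],e2[0])).round(1))
E
python3 - <<'E'
from h import *
im=cv2.imread("pics/top0.png")[:,:,::-1]
for p in[(111,162),(168,415),(572,162),(532,95),(60,150)]: print(p,im[150+p[1]//4,140+p[0]//4])
print("hold",im[155+110//5,345+150//5], im[155+75//5,345+162//5])
W=lambda c:c.min(2)>175
print("sqchuck");show("top",blobs(im,(150,172,188,210),W),.050)
print("stand");show("top",blobs(im,(150,172,188,210),lambda c:(c[:,:,0]-c[:,:,2]>12)|(c.min(2)>140),300),.028)
print("ring");show("top",blobs(im,(165,236,200,270),lambda c:(c[:,:,0]>145)),.024)
print("round");show("top",blobs(im,(268,176,298,204),W),.066)
P=lambda c:(c[:,:,0]>115)
print("posts");
for r in[(268,170,278,178),(286,169,296,177),(270,203,280,213),(287,202,298,212)]: show("top",blobs(im,r,P,4),.070)
print("base");show("top",blobs(im,(250,156,316,228),lambda c:(c.min(2)>130),300),.02)
for nm,r,z in(("hsq",(362,158,420,205),.028),("hrd",(348,222,404,264),.010)):
    print(nm);show("top",blobs(im,r,W,20),z)
    print(" holes")
    show("top",[b for b in blobs(im,r,lambda c:c.min(2)<195,3) if b[2]<25],z)
E
```

```text
(111, 162) [189 197 189]
(168, 415) [112 111 103]
(572, 162) [205 214 206]
(532, 95) [186 175 162]
(60, 150) [150 144 131]
hold [219 227 221] [179 182 173]
sqchuck
px 167.3,190.2 area 317 xy [0.5715 0.325 ] boxc [0.5716 0.325 ] sz 0.0547 0.0546 ang -22.1 -112.9
stand
px 168.9,190.8 area 1054 xy [0.5714 0.3252] boxc [0.5716 0.3248] sz 0.1031 0.1028 ang -7.9 -98.8
ring
px 181.5,253.5 area 469 xy [0.3815 0.2881] boxc [0.3816 0.2878] sz 0.0743 0.0735 ang -64.2 -153.7
px 181.5,253.5 area 96 xy [0.3814 0.2881] boxc [0.3816 0.2882] sz 0.0328 0.0332 ang -45.7 -135.3
round
px 282.5,189.9 area 271 xy [ 0.5663 -0.0179] boxc [ 0.5669 -0.0182] sz 0.0545 0.0553 ang -90.8 178.9
posts
px 272.5,172.4 area 46 xy [0.6183 0.011 ] boxc [0.6167 0.0109] sz 0.0287 0.0192 ang -90.9 179.1
px 290.3,171.3 area 45 xy [ 0.6206 -0.0415] boxc [ 0.6189 -0.042 ] sz 0.0287 0.0192 ang -90.9 178.9
px 275.0,208.1 area 37 xy [0.513  0.0053] boxc [0.513  0.0052] sz 0.0198 0.0205 ang -90.8 179.1
px 292.6,206.9 area 37 xy [ 0.5158 -0.0463] boxc [ 0.5156 -0.0464] sz 0.0205 0.0197 ang -90.8 178.9
base
px 282.6,190.0 area 316 x
[... 796 characters left out ...]
 area 19 xy [ 0.6184 -0.3616] boxc [ 0.6182 -0.3616] sz 0.0065 0.0389 ang -14.9 -104.2
hrd
px 375.7,242.3 area 951 xy [ 0.4064 -0.301 ] boxc [ 0.4064 -0.3007] sz 0.0804 0.1329 ang -15.2 -104.5
px 375.6,242.2 area 154 xy [ 0.4065 -0.3007] boxc [ 0.4064 -0.3008] sz 0.0423 0.0425 ang -50.6 -140.7
 holes
px 390.4,254.7 area 10 xy [ 0.3682 -0.3445] boxc [ 0.3684 -0.3444] sz 0.0106 0.0106 ang -90.8 178.1
px 357.0,246.5 area 11 xy [ 0.3944 -0.2437] boxc [ 0.3944 -0.2437] sz 0.0112 0.0115 ang -28.1 -117.4
px 394.2,237.9 area 10 xy [ 0.4188 -0.3577] boxc [ 0.4189 -0.3578] sz 0.0114 0.0106 ang -90.8 178.1
px 360.8,229.8 area 11 xy [ 0.4449 -0.2569] boxc [ 0.445 -0.257] sz 0.0107 0.0114 ang -90.8 178.4
```

>>> drive_tool(
  rows=[
    [[0, 0, 0.046], [3.25, -4.7, -0.3], 8.5],
    [[0, 0, 0.046], [3.25, -4.7, -0.3], 8.5],
    [[0, 0, 0.046], [3.25, -4.7, -0.3], 8.5],
    [[0, 0, 0.046], [3.25, -4.7, -0.3], 8.5],
    [[0, 0, 0.046], [3.25, -4.7, -0.3], 8.5],
    [[0, 0, 0.046], [3.25, -4.7, -0.3], 8.5],
    [[0, 0, 0.046], [3.25, -4.7, -0.3], 8.5],
    [[0, 0, 0.046], [3.25, -4.7, -0.3], 8.5],
  ],
  force=40,
)

```text
clock: 1.1
position: [0.4371, 0.1696, 0.2181]
ee_rot: [-0.0, -0.029, 1.0, 0.0]
contact_force: [1.4, 0.2, 0.2]
width: 0.0853
gripper_force: 0.0
```

>>> drive_tool(
  rows=[
    [[0, 0, 0], [3.25, -4.7, -0.3], 8.5],
    [[0, 0, 0], [3.25, -4.7, -0.3], 8.5],
    [[0, 0, 0], [3.25, -4.7, -0.3], 8.5],
    [[0, 0, 0], [3.25, -4.7, -0.3], 8.5],
    [[0, 0, 0], [0, 0, 0], 8.5],
    [[0, 0, 0], [0, 0, 0], 8.5],
  ],
)

```text
clock: 1.85
position: [0.5656, -0.0164, 0.2057]
ee_rot: [-0.001, -0.028, 1.0, 0.001]
contact_force: [-0.2, -0.6, -1.0]
width: 0.0852
gripper_force: 0.0
```

>>> drive_tool(
  rows=[
    [[0, 0, 0], [0.1, -0.15, -4], 8.5],
    [[0, 0, 0], [0, 0, -4], 8.5],
    [[0, 0, 0], [0, 0, -3], 8.5],
    [[0, 0, 0], [0, 0, -2], 8.5],
    [[0, 0, 0], [0, 0, -1], 8.5],
    [[0, 0, 0], [0, 0, -0.5], 8.5],
    [[0, 0, 0], [0, 0, 0], 8.5],
  ],
)

```text
clock: 2.72
position: [0.5675, -0.0178, 0.0618]
ee_rot: [0.0, -0.028, 1.0, 0.0]
contact_force: [0.2, 0.3, -0.8]
width: 0.0848
gripper_force: 0.0
```

```bash
python3 - <<'E'
from h import *
im=snap("side","pics/s1.png")
print(manip.get_state()["position"])
a=cv2.imread("pics/s1.png");cv2.imwrite("pics/s1b.png",cv2.resize(a[150:290,190:350],(800,600)[:2] if 0 else None,fx=4,fy=4,interpolation=cv2.INTER_CUBIC))
E
```

```text
[ 0.56783335 -0.01797763  0.06205582]
```

View pics/s1b.png

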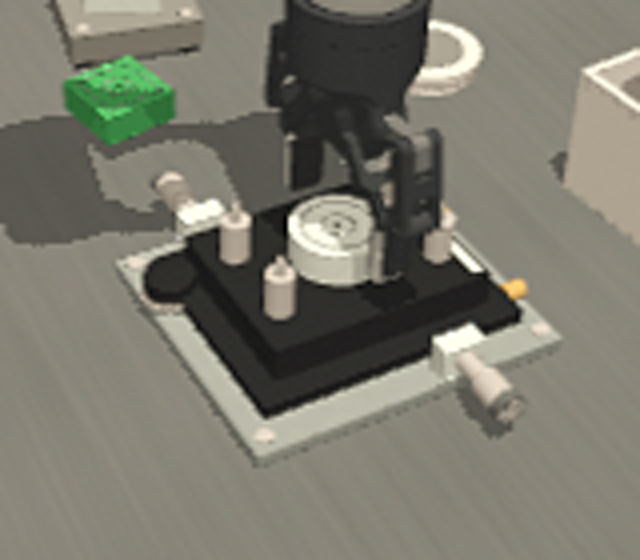

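>>> drive_tool(
  rows=[
    [[0, 0, 0], [-0.1, 0, -0.2], 7.0],
    [[0, 0, 0], [0, 0, 0], 6.2],
    [[0, 0, 0], [0, 0, 0], 5.0],
    [[0, 0, 0], [0, 0, 0], 5.0],
    [[0, 0, 0], [0, 0, 0], 5.0],
    [[0, 0, 0], [0, 0, 0], 5.0],
  ],
)

```text
clock: 3.52
position: [0.5666, -0.0181, 0.06]
ee_rot: [0.0, -0.028, 1.0, 0.0]
contact_force: [-1.4, 1.1, 5.8]
width: 0.0531
gripper_force: 42.1
```

>>> drive_tool(
  rows=[
    [[0, 0, 0], [0, 0, 0.3], 5.0],
    [[0, 0, 0], [0, 0, 0.7], 5.0],
    [[0, 0, 0], [0, 0, 2], 5.0],
    [[0, 0, 0], [0, 0, 3], 5.0],
    [[0, 0, 0], [0, 0, 3], 5.0],
    [[0, 0, 0], [0, 0, 2], 5.0],
    [[0, 0, 0], [0, 0, 0], 5.0],
  ],
)

```text
clock: 4.4
position: [0.5675, -0.0184, 0.171]
ee_rot: [0.002, -0.028, 1.0, -0.0]
contact_force: [-0.5, 0.6, -1.1]
width: 0.0534
gripper_force: 42.3
```

```bash
python3 - <<'E'
from h import *
im=snap("side","pics/s2.png")
a=cv2.imread("pics/s2.png");cv2.imwrite("pics/s2b.png",cv2.resize(a[110:250,190:350],None,fx=4,fy=4,interpolation=cv2.INTER_CUBIC))
E
```

```text
(no output)
```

View pics/s2b.png

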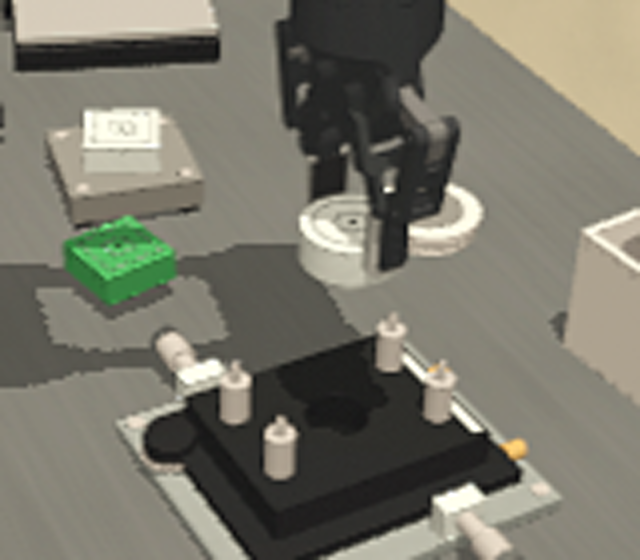

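>>> drive_tool(
  rows=[
    [[0, 0, 0], [-1.6, 2.6, 0], 5.0],
    [[0, 0, 0], [-3, 5, 0], 5.0],
    [[0, 0, 0], [-3, 5, 0], 5.0],
    [[0, 0, 0], [-3, 5, 0], 5.0],
    [[0, 0, 0], [-3, 5, 0], 5.0],
    [[0, 0, 0], [-3, 5, 0], 5.0],
    [[0, 0, 0], [-2, 3, -1], 5.0],
    [[0, 0, 0], [0, 0, 0], 5.0],
  ],
)

```text
clock: 5.45
position: [0.3775, 0.2887, 0.1574]
ee_rot: [-0.002, -0.03, 1.0, -0.001]
contact_force: [0.5, 0.1, -1.7]
width: 0.0534
gripper_force: 42.6
```

```bash
python3 - <<'E'
from h import *
print(manip.get_state()["position"])
im=snap("top","pics/t3.png")
a=im
# stage posts and bore now
print("posts")
for r in[(268,170,278,178),(286,169,296,177),(270,203,280,213),(287,202,298,212)]: show("top",blobs(a,r,lambda c:(c[:,:,0]>115),4),.070)
print("bore"); show("top",blobs(a,(272,178,294,202),lambda c:c.max(2)<35,20),.044)
print(im[190,282],im[190,270])
E
```

```text
[0.37747054 0.28866837 0.15738649]
posts
px 272.5,172.4 area 46 xy [0.6183 0.011 ] boxc [0.6167 0.0109] sz 0.0287 0.0192 ang -90.9 179.1
px 290.3,171.3 area 44 xy [ 0.6206 -0.0415] boxc [ 0.6189 -0.042 ] sz 0.0287 0.0192 ang -90.9 178.9
px 275.0,208.1 area 36 xy [0.513  0.0053] boxc [0.5134 0.0052] sz 0.0198 0.0197 ang -90.8 179.1
px 292.6,206.9 area 37 xy [ 0.5158 -0.0463] boxc [ 0.5156 -0.0464] sz 0.0205 0.0197 ang -90.8 178.9
bore
[67 65 63] [66 65 63]
```

>>> drive_tool(
  rows=[
    [[0, 0, 0], [0.4, -0.1, -4], 5.0],
    [[0, 0, 0], [0, 0, -3.5], 5.0],
    [[0, 0, 0], [0, 0, -1.5], 5.0],
    [[0, 0, 0], [0, 0, -1], 5.0],
    [[0, 0, 0], [0, 0, -0.6], 5.0],
    [[0, 0, 0], [0, 0, -0.5], 5.0],
    [[0, 0, 0], [0, 0, -0.2], 5.0],
    [[0, 0, 0], [0, 0, 0], 5.0],
  ],
)

```text
clock: 6.5
position: [0.3846, 0.2869, 0.0466]
ee_rot: [0.0, -0.028, 1.0, 0.0]
contact_force: [-0.6, 0.7, -1.4]
width: 0.0536
gripper_force: 42.6
```

>>> drive_tool(
  rows=[
    [[0, 0, 0], [-0.3, 0.1, -0.1], 5.0],
    [[0, 0, 0], [0, 0, -0.2], 5.0],
    [[0, 0, 0], [0, 0, -0.1], 5.0],
    [[0, 0, 0], [0, 0, -0.1], 5.0],
    [[0, 0, 0], [0, 0, 0], 5.0],
  ],
)

```text
clock: 7.12
position: [0.3815, 0.2879, 0.0413]
ee_rot: [0.0, -0.028, 1.0, 0.0]
contact_force: [0.8, 0.9, -0.9]
width: 0.0532
gripper_force: 42.6
```

>>> drive_tool(
  rows=[
    [[0, 0, 0], [0, 0, -0.1], 5.0],
    [[0, 0, 0], [0, 0, -0.1], 5.0],
    [[0, 0, 0], [0, 0, 0], 5.0],
  ],
)

```text
clock: 7.5
position: [0.3818, 0.2882, 0.04]
ee_rot: [0.0, -0.028, 1.0, 0.0]
contact_force: [-0.4, 0.2, 5.0]
width: 0.0535
gripper_force: 43.3
```

>>> drive_tool(
  rows=[
    [[0, 0, 0], [0, 0, 0], 6.0],
    [[0, 0, 0], [0, 0, 0], 7.5],
    [[0, 0, 0], [0, 0, 0], 8.5],
    [[0, 0, 0], [0, 0, 0.5], 8.5],
    [[0, 0, 0], [0, 0, 2], 8.5],
    [[0, 0, 0], [0, 0, 4], 8.5],
    [[0, 0, 0], [0, 0, 4], 8.5],
  ],
)

```text
clock: 8.38
position: [0.3812, 0.2877, 0.1455]
ee_rot: [-0.0, -0.028, 1.0, -0.0]
contact_force: [0.7, 0.0, -0.3]
width: 0.0849
gripper_force: 0.0
```

>>> drive_tool(
  rows=[
    [[0, 0, -0.1], [3, 0.6, 1], 8.5],
    [[0, 0, -0.1], [4.5, 0.9, 0], 8.5],
    [[0, 0, -0.1], [4.5, 0.9, 0], 8.5],
    [[0, 0, -0.1], [4.5, 0.9, 0], 8.5],
    [[0, 0, -0.04], [2.5, 0.4, 0], 8.5],
    [[0, 0, 0], [0, 0, 0], 8.5],
    [[0, 0, 0], [0, 0, 0], 8.5],
  ],
)

```text
clock: 9.25
position: [0.5702, 0.3245, 0.1541]
ee_rot: [-0.001, 0.19, 0.982, -0.0]
contact_force: [0.4, -0.1, 0.6]
width: 0.085
gripper_force: 0.0
```

```bash
python3 - <<'E'
from h import *
s=manip.get_state();print(s["position"],s["ee_rot"])
im=snap("side","pics/s4.png")
a=cv2.imread("pics/s4.png");cv2.imwrite("pics/s4b.png",cv2.resize(a[80:230,130:320],None,fx=4,fy=4,interpolation=cv2.INTER_CUBIC))
E
```

```text
[0.57015999 0.32448072 0.15406475] [-8.65108478e-04  1.90492109e-01  9.81688249e-01 -4.35033085e-04]
```

View pics/s4b.png

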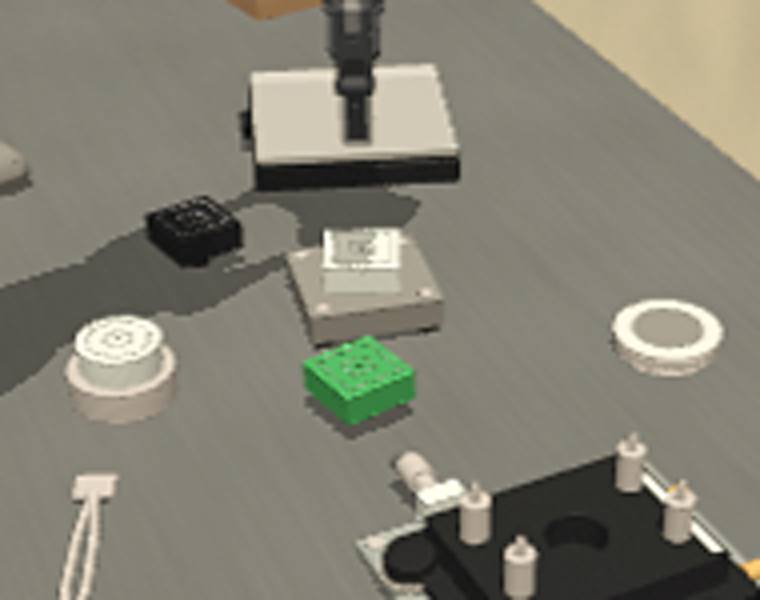

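>>> drive_tool(
  rows=[
    [[0, 0, 0], [0.1, 0.05, -3], 8.5],
    [[0, 0, 0], [0, 0, -4], 8.5],
    [[0, 0, 0], [0, 0, -2.5], 8.5],
    [[0, 0, 0], [0, 0, -1], 8.5],
    [[0, 0, 0], [0, 0, -0.5], 8.5],
    [[0, 0, 0], [0, 0, 0], 8.5],
  ],
)

```text
clock: 10.05
position: [0.5727, 0.3256, 0.0452]
ee_rot: [0.001, 0.191, 0.982, 0.0]
contact_force: [0.1, 0.5, -0.8]
width: 0.085
gripper_force: 0.0
```

>>> drive_tool(
  rows=[
    [[0, 0, 0], [-0.1, -0.05, -0.1], 7.0],
    [[0, 0, 0], [0, 0, 0], 6.2],
    [[0, 0, 0], [0, 0, 0], 5.0],
    [[0, 0, 0], [0, 0, 0], 5.0],
    [[0, 0, 0], [0, 0, 0], 5.0],
    [[0, 0, 0], [0, 0, 0], 5.0],
  ],
)

```text
clock: 10.8
position: [0.572, 0.3251, 0.0442]
ee_rot: [0.001, 0.191, 0.982, 0.0]
contact_force: [-0.7, 0.8, 6.0]
width: 0.0527
gripper_force: 43.9
```

>>> drive_tool(
  rows=[
    [[0, 0, 0], [0, 0, 0.3], 5.0],
    [[0, 0, 0], [0, 0, 0.7], 5.0],
    [[0, 0, 0], [0, 0, 2], 5.0],
    [[0, 0, 0], [0, 0, 3], 5.0],
    [[0, 0, 0], [0, 0, 3], 5.0],
    [[0, 0, 0], [0, 0, 3], 5.0],
    [[0, 0, 0], [0, 0, 1], 5.0],
    [[0, 0, 0], [0, 0, 0], 5.0],
  ],
)

```text
clock: 11.8
position: [0.5714, 0.3248, 0.1735]
ee_rot: [0.0, 0.191, 0.982, 0.0]
contact_force: [-0.4, 0.6, -0.5]
width: 0.0533
gripper_force: 43.2
```

>>> drive_tool(
  rows=[
    [[0, 0, 0.06], [0, -3.3, 0], 5.0],
    [[0, 0, 0.076], [-0.1, -5.5, 0], 5.0],
    [[0, 0, 0.075], [-0.1, -6, 0], 5.0],
    [[0, 0, 0.075], [-0.1, -6, 0], 5.0],
    [[0, 0, 0.075], [-0.1, -6, 0], 5.0],
    [[0, 0, 0.075], [-0.1, -4.5, 0], 5.0],
    [[0, 0, 0], [0, -3, 0], 5.0],
    [[0, 0, 0], [0, 0, 0], 5.0],
  ],
)

```text
clock: 12.8
position: [0.5654, -0.0202, 0.1716]
ee_rot: [-0.002, -0.024, 1.0, 0.0]
contact_force: [-1.0, 0.3, -1.4]
width: 0.0526
gripper_force: 43.2
```

>>> drive_tool(
  rows=[
    [[0, 0, 0], [0, 0, -3], 5.0],
    [[0, 0, 0], [0, 0, -2], 5.0],
    [[0, 0, 0], [0, 0, -1], 5.0],
    [[0, 0, 0], [0, 0, 0], 5.0],
    [[0, 0, 0], [0, 0, 0], 5.0],
  ],
)

```text
clock: 13.42
position: [0.567, -0.0179, 0.1139]
ee_rot: [0.001, -0.026, 1.0, -0.0]
contact_force: [0.2, -0.1, -0.6]
width: 0.0529
gripper_force: 43.1
```

>>> drive_tool(
  rows=[
    [[0, 0, 0], [-0.05, 0, -1.5], 5.0],
    [[0, 0, 0], [0, 0, -1.5], 5.0],
    [[0, 0, 0], [0, 0, -1], 5.0],
    [[0, 0, 0], [0, 0, -0.6], 5.0],
    [[0, 0, 0], [0, 0, -0.3], 5.0],
    [[0, 0, 0], [0, 0, -0.2], 5.0],
    [[0, 0, 0], [0, 0, 0], 5.0],
    [[0, 0, 0], [0, 0, 0], 5.0],
  ],
)

```text
clock: 14.42
position: [0.5662, -0.0182, 0.0627]
ee_rot: [0.0, -0.026, 1.0, -0.0]
contact_force: [-0.1, 0.7, -2.5]
width: 0.053
gripper_force: 43.2
```

>>> drive_tool(
  rows=[
    [[0, 0, 0], [0, 0, -0.1], 5.0],
    [[0, 0, 0], [0, 0, -0.1], 5.0],
    [[0, 0, 0], [0, 0, 0], 5.0],
  ],
)

```text
clock: 14.8
position: [0.566, -0.0181, 0.0604]
ee_rot: [0.0, -0.026, 1.0, 0.0]
contact_force: [0.4, -0.0, -0.8]
width: 0.0531
gripper_force: 43.2
```

>>> drive_tool(
  rows=[
    [[0, 0, 0], [0, 0, -0.1], 5.0],
    [[0, 0, 0], [0, 0, 0], 5.0],
    [[0, 0, 0], [0, 0, 0], 5.0],
  ],
)

```text
clock: 15.18
position: [0.5661, -0.0181, 0.0602]
ee_rot: [0.0, -0.026, 1.0, 0.0]
contact_force: [-1.9, 0.9, 6.2]
width: 0.0528
gripper_force: 43.9
```

>>> drive_tool(
  rows=[
    [[0, 0, 0], [0, 0, 0], 6.0],
    [[0, 0, 0], [0, 0, 0], 7.5],
    [[0, 0, 0], [0, 0, 0], 8.5],
    [[0, 0, 0], [0, 0, 0.5], 8.5],
    [[0, 0, 0], [0, 0, 2], 8.5],
    [[0, 0, 0], [0, 0, 4], 8.5],
    [[0, 0, 0], [0, 0, 4], 8.5],
  ],
)

```text
clock: 16.05
position: [0.5657, -0.0182, 0.1654]
ee_rot: [-0.0, -0.026, 1.0, 0.0]
contact_force: [0.4, -0.0, 0.4]
width: 0.0849
gripper_force: 0.0
```

>>> drive_tool(
  rows=[
    [[0, 0, 0], [-1.6, 2.6, 0], 8.5],
    [[0, 0, 0], [-3, 5, 0], 8.5],
    [[0, 0, 0], [-3, 5, 0], 8.5],
    [[0, 0, 0], [-3, 5, 0], 8.5],
    [[0, 0, 0], [-3, 5, 0], 8.5],
    [[0, 0, 0], [-3, 5, 0], 8.5],
    [[0, 0, 0], [-1.85, 3, 0], 8.5],
    [[0, 0, 0], [0, 0, 0], 8.5],
  ],
)

```text
clock: 17.05
position: [0.38, 0.2895, 0.1647]
ee_rot: [0.0, -0.028, 1.0, 0.0]
contact_force: [0.6, -0.4, 0.7]
width: 0.0853
gripper_force: 0.0
```

>>> drive_tool(
  rows=[
    [[0, 0, 0], [0, 0, -2], 8.5],
    [[0, 0, 0], [0, 0, -3], 8.5],
    [[0, 0, 0], [0, 0, 0], 8.5],
    [[0, 0, 0], [0, 0, 0], 8.5],
  ],
)

```text
clock: 17.55
position: [0.3824, 0.2876, 0.1151]
ee_rot: [0.001, -0.026, 1.0, 0.0]
contact_force: [0.8, 0.4, 0.7]
width: 0.0855
gripper_force: 0.0
```

```bash
python3 - <<'E'
from h import *
im=snap("top","pics/t5.png")
W=lambda c:c.min(2)>175
show("top",blobs(im,(262,172,304,206),W,100),.066)
cv2.imwrite("pics/t5b.png",cv2.resize(im[150:270,140:330,::-1],None,fx=4,fy=4,interpolation=cv2.INTER_CUBIC))
E
```

```text
px 283.4,190.3 area 326 xy [ 0.5653 -0.0203] boxc [ 0.5655 -0.0205] sz 0.0551 0.0551 ang -87.0 -177.2
```

View pics/t5b.png

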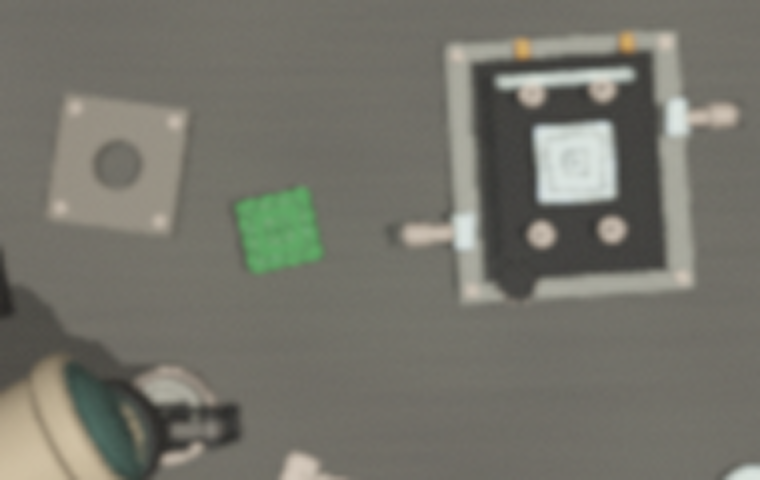

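>>> drive_tool(
  rows=[
    [[0, 0, 0], [-0.05, 0, -2.5], 8.5],
    [[0, 0, 0], [0, 0, -2.5], 8.5],
    [[0, 0, 0], [0, 0, -1.5], 8.5],
    [[0, 0, 0], [0, 0, -0.7], 8.5],
    [[0, 0, 0], [0, 0, -0.2], 8.5],
    [[0, 0, 0], [0, 0, 0], 8.0],
    [[0, 0, 0], [0, 0, 0], 7.0],
  ],
)

```text
clock: 18.48
position: [0.3814, 0.288, 0.0409]
ee_rot: [0.001, -0.026, 1.0, 0.0]
contact_force: [0.0, -0.4, 0.6]
width: 0.0702
gripper_force: 0.0
```

>>> drive_tool(
  rows=[
    [[0, 0, 0], [0, 0, 0], 6.2],
    [[0, 0, 0], [0, 0, 0], 5.0],
    [[0, 0, 0], [0, 0, 0], 5.0],
    [[0, 0, 0], [0, 0, 0], 5.0],
    [[0, 0, 0], [0, 0, 0], 5.0],
  ],
)

```text
clock: 19.1
position: [0.3811, 0.2882, 0.041]
ee_rot: [0.0, -0.026, 1.0, 0.0]
contact_force: [-0.7, 0.5, 5.3]
width: 0.0533
gripper_force: 41.3
```

>>> drive_tool(
  rows=[
    [[0, 0, 0], [0, 0, 0.3], 5.0],
    [[0, 0, 0], [0, 0, 0.7], 5.0],
    [[0, 0, 0], [0, 0, 2], 5.0],
    [[0, 0, 0], [0, 0, 3], 5.0],
    [[0, 0, 0], [0, 0, 3], 5.0],
    [[0, 0, 0], [0, 0, 2], 5.0],
    [[0, 0, 0], [0, 0, 0], 5.0],
  ],
)

```text
clock: 19.98
position: [0.3818, 0.2882, 0.1518]
ee_rot: [0.002, -0.026, 1.0, 0.001]
contact_force: [0.1, -0.4, -1.8]
width: 0.0531
gripper_force: 42.3
```

>>> drive_tool(
  rows=[
    [[0, 0, 0], [2.5, 0.5, 0], 5.0],
    [[0, 0, 0], [4, 0.8, 0], 5.0],
    [[0, 0, 0], [4.5, 0.9, 0], 5.0],
    [[0, 0, 0], [4, 0.8, 0], 5.0],
    [[0, 0, 0], [2.5, 0.4, 0], 5.0],
    [[0, 0, 0], [1.5, 0.3, 0], 5.0],
    [[0, 0, 0], [0, 0, -1], 5.0],
    [[0, 0, 0], [0, 0, -1], 5.0],
  ],
)

```text
clock: 20.98
position: [0.5692, 0.3244, 0.129]
ee_rot: [-0.001, -0.026, 1.0, -0.0]
contact_force: [0.5, 0.1, -1.5]
width: 0.0532
gripper_force: 42.3
```

>>> drive_tool(
  rows=[
    [[0, 0, 0], [0, 0, -2], 5.0],
    [[0, 0, 0], [0, 0, -1.5], 5.0],
    [[0, 0, 0], [0, 0, 0], 5.0],
    [[0, 0, 0], [0, 0, 0], 5.0],
  ],
)

```text
clock: 21.48
position: [0.571, 0.325, 0.0958]
ee_rot: [0.0, -0.026, 1.0, 0.0]
contact_force: [-0.1, -0.7, -0.8]
width: 0.0534
gripper_force: 42.4
```

>>> drive_tool(
  rows=[
    [[0, 0, 0], [0.05, 0, -1.5], 5.0],
    [[0, 0, 0], [0, 0, -1.4], 5.0],
    [[0, 0, 0], [0, 0, -1], 5.0],
    [[0, 0, 0], [0, 0, -0.6], 5.0],
    [[0, 0, 0], [0, 0, -0.3], 5.0],
    [[0, 0, 0], [0, 0, -0.1], 5.0],
    [[0, 0, 0], [0, 0, 0], 5.0],
    [[0, 0, 0], [0, 0, 0], 5.0],
  ],
)

```text
clock: 22.48
position: [0.5716, 0.3249, 0.0468]
ee_rot: [0.0, -0.026, 1.0, 0.0]
contact_force: [-0.6, 0.3, -0.3]
width: 0.0536
gripper_force: 42.4
```

>>> drive_tool(
  rows=[
    [[0, 0, 0], [0, 0, -0.1], 5.0],
    [[0, 0, 0], [0, 0, 0], 5.0],
  ],
)

```text
clock: 22.72
position: [0.5714, 0.3248, 0.0453]
ee_rot: [0.0, -0.026, 1.0, 0.0]
contact_force: [-0.8, -0.6, -1.4]
width: 0.053
gripper_force: 42.4
```

>>> drive_tool(
  rows=[
    [[0, 0, 0], [0, 0, -0.1], 5.0],
    [[0, 0, 0], [0, 0, 0], 5.0],
    [[0, 0, 0], [0, 0, 0], 5.0],
  ],
)

```text
clock: 23.1
position: [0.5715, 0.3249, 0.0451]
ee_rot: [0.0, -0.026, 1.0, 0.0]
contact_force: [-1.0, 0.2, 5.4]
width: 0.0532
gripper_force: 42.9
```

>>> drive_tool(
  rows=[
    [[0, 0, 0], [0, 0, 0], 6.0],
    [[0, 0, 0], [0, 0, 0], 7.5],
    [[0, 0, 0], [0, 0, 0], 8.5],
    [[0, 0, 0], [0, 0, 0.5], 8.5],
    [[0, 0, 0], [0, 0, 2], 8.5],
    [[0, 0, 0], [0, 0, 5], 8.5],
    [[0, 0, 0], [0, 0, 5], 8.5],
  ],
)

```text
clock: 23.98
position: [0.5712, 0.3247, 0.1705]
ee_rot: [-0.0, -0.026, 1.0, -0.0]
contact_force: [0.1, 0.7, 0.2]
width: 0.0848
gripper_force: 0.0
```

>>> drive_tool(
  rows=[
    [[0, 0, -0.14], [0, -4, 0.5], 8.5],
    [[0, 0, -0.16], [0.2, -5.5, 0.5], 8.5],
    [[0, 0, -0.16], [0.2, -5.5, 0.5], 8.5],
    [[0, 0, -0.16], [0.2, -5.5, 0.5], 8.5],
    [[0, 0, -0.16], [0.2, -5.5, 0], 8.5],
    [[0, 0, -0.16], [0.2, -5.5, 0], 8.5],
    [[0, 0, -0.16], [0.2, -5.5, 0], 8.5],
    [[0, 0, -0.16], [0.2, -5.5, 0], 8.5],
  ],
)

```text
clock: 24.98
position: [0.5854, -0.102, 0.1898]
ee_rot: [0.0, 0.57, 0.822, 0.0]
contact_force: [1.1, 0.3, -0.3]
width: 0.0853
gripper_force: 0.0
```

>>> drive_tool(
  rows=[
    [[0, 0, -0.16], [0.2, -5.5, 0], 8.5],
    [[0, 0, -0.16], [0.2, -5.5, 0], 8.5],
    [[0, 0, -0.16], [0.2, -5.5, 0], 8.5],
    [[0, 0, -0.14], [0.1, -5.1, 0], 8.5],
    [[0, 0, 0], [0, -3.5, 0], 8.5],
    [[0, 0, 0], [0, 0, -2], 8.5],
    [[0, 0, 0], [0, 0, 0], 8.5],
    [[0, 0, 0], [0, 0, 0], 8.5],
  ],
)

```text
clock: 25.98
position: [0.5927, -0.3509, 0.1699]
ee_rot: [0.0, 0.792, 0.611, 0.0]
contact_force: [0.3, -0.5, 0.7]
width: 0.085
gripper_force: 0.0
```

```bash
python3 - <<'E'
from h import *
im=snap("top","pics/t6.png")
W=lambda c:c.min(2)>165
show("top",blobs(im,(148,170,190,210),W,60),.050)
P=lambda c:(c[:,:,0]>115)
for t in (130,150):
  for r in[(268,170,278,178),(286,169,296,177),(270,203,280,213),(287,202,298,212)]: show("top",blobs(im,r,lambda c:(c[:,:,0]>t)&(c[:,:,0]-c[:,:,2]>8),4),.070)
s=manip.get_state(); q=s["ee_rot"]; print(s["position"],np.degrees(np.arctan2(q[2]**2-q[1]**2,2*q[1]*q[2])))
im=snap("side","pics/s6.png");cv2.imwrite("pics/s6b.png",cv2.resize(im[60:384,100:512,::-1],None,fx=1.8,fy=1.8,interpolation=cv2.INTER_CUBIC))
E
```

```text
px 168.1,189.9 area 282 xy [0.5724 0.3228] boxc [0.5724 0.3224] sz 0.0567 0.057 ang -45.4 -135.5
px 272.5,173.1 area 29 xy [0.6161 0.0109] boxc [0.616  0.0109] sz 0.0198 0.0162 ang -90.9 179.1
px 290.3,171.9 area 29 xy [ 0.6188 -0.0413] boxc [ 0.619  -0.0407] sz 0.0177 0.0197 ang -29.2 -119.3
px 275.0,208.1 area 32 xy [0.513  0.0053] boxc [0.513  0.0052] sz 0.0183 0.019 ang -90.8 179.1
px 292.5,207.0 area 15 xy [ 0.5157 -0.046 ] boxc [ 0.5156 -0.0464] sz 0.0132 0.0124 ang -90.8 178.9
px 272.5,172.9 area 25 xy [0.6166 0.0109] boxc [0.6164 0.0109] sz 0.0184 0.0155 ang -90.9 179.1
px 290.2,171.7 area 25 xy [ 0.6195 -0.0413] boxc [ 0.6197 -0.0421] sz 0.0178 0.0161 ang -64.2 -154.6
px 275.0,208.1 area 26 xy [0.513  0.0052] boxc [0.5129 0.0054] sz 0.0166 0.0171 ang -45.9 -135.9
[ 0.59288479 -0.350844    0.17030371] -14.681350158274777
```

View pics/s6b.png

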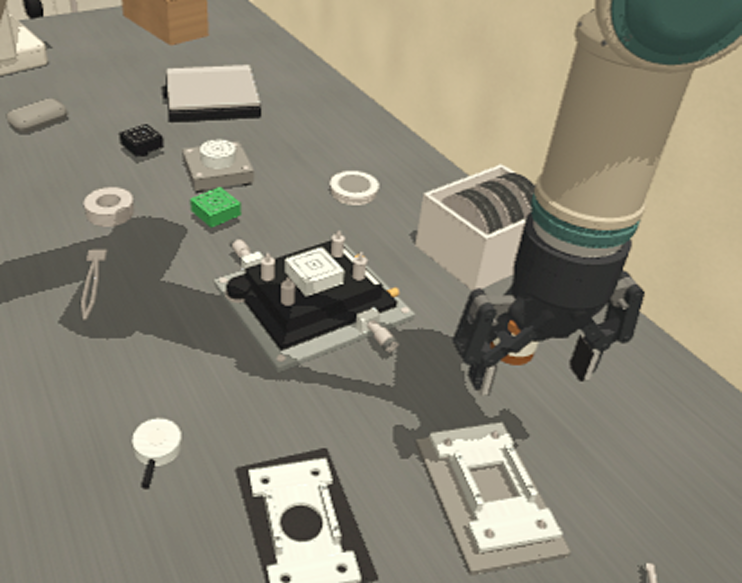

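>>> drive_tool(
  rows=[
    [[0, 0, 0], [-0.15, 0.1, -4], 8.5],
    [[0, 0, 0], [0, 0, -4], 8.5],
    [[0, 0, 0], [0, 0, -3], 8.5],
    [[0, 0, 0], [0, 0, -1.5], 8.5],
    [[0, 0, 0], [0, 0, -0.8], 8.5],
    [[0, 0, 0], [0, 0, 0], 8.5],
    [[0, 0, 0], [0, 0, 0], 8.5],
  ],
)

```text
clock: 26.95
position: [0.5917, -0.3508, 0.0377]
ee_rot: [0.001, 0.792, 0.611, 0.0]
contact_force: [0.0, 0.5, 0.6]
width: 0.085
gripper_force: 0.0
```

>>> drive_tool(
  rows=[
    [[0, 0, 0], [-0.05, 0.05, -0.2], 7.4],
    [[0, 0, 0], [0, 0, 0], 6.6],
    [[0, 0, 0], [0, 0, 0], 6.2],
    [[0, 0, 0], [0, 0, 0], 5.9],
    [[0, 0, 0], [0, 0, 0], 5.6],
    [[0, 0, 0], [0, 0, 0], 5.6],
    [[0, 0, 0], [0, 0, 0], 5.6],
  ],
  force=35,
)

```text
clock: 27.82
position: [0.5904, -0.3497, 0.0347]
ee_rot: [0.0, 0.792, 0.611, -0.0]
contact_force: [-2.0, 1.1, 4.6]
width: 0.0592
gripper_force: 38.3
```

>>> drive_tool(
  rows=[
    [[0, 0, 0], [0, 0, 0.3], 5.6],
    [[0, 0, 0], [0, 0, 0.7], 5.6],
    [[0, 0, 0], [0, 0, 1], 5.6],
    [[0, 0, 0], [0, 0, 2], 5.6],
    [[0, 0, 0], [0, 0, 4], 5.6],
    [[0, 0, 0], [0, 0, 4], 5.6],
    [[0, 0, 0], [0, 0, 3], 5.6],
    [[0, 0, 0], [0, 0, 0], 5.6],
  ],
)

```text
clock: 28.82
position: [0.592, -0.3508, 0.1879]
ee_rot: [0.004, 0.792, 0.611, 0.001]
contact_force: [-0.0, 0.2, -1.2]
width: 0.059
gripper_force: 38.3
```

>>> drive_tool(
  rows=[
    [[0, 0, -0.15], [-0.3, 3, 0], 5.6],
    [[0, 0, -0.16], [-0.3, 4, 0], 5.6],
    [[0, 0, -0.16], [-0.3, 5, 0], 5.6],
    [[0, 0, -0.16], [-0.3, 5, 0], 5.6],
    [[0, 0, -0.16], [-0.4, 5, 0], 5.6],
    [[0, 0, -0.16], [-0.4, 5, 0], 5.6],
    [[0, 0, -0.16], [-0.4, 4, 0], 5.6],
    [[0, 0, -0.154], [-0.2, 2.3, 0], 5.6],
  ],
)

```text
clock: 29.82
position: [0.5628, -0.0143, 0.1826]
ee_rot: [-0.001, 1.0, 0.023, -0.002]
contact_force: [0.5, -1.3, -0.6]
width: 0.0595
gripper_force: 38.3
```

>>> drive_tool(
  rows=[
    [[0, 0, 0], [0, 0, -2], 5.6],
    [[0, 0, 0], [0, 0, -2], 5.6],
    [[0, 0, 0], [0, 0, -1.5], 5.6],
    [[0, 0, 0], [0, 0, 0], 5.6],
    [[0, 0, 0], [0, 0, 0], 5.6],
    [[0, 0, 0], [0, 0, 0], 5.6],
  ],
)

```text
clock: 30.58
position: [0.565, -0.0169, 0.1301]
ee_rot: [0.0, 1.0, 0.025, 0.001]
contact_force: [-0.2, -0.2, -0.6]
width: 0.059
gripper_force: 38.2
```

```bash
python3 - <<'E'
from h import *
s=manip.get_state(); q=s["ee_rot"]; print(s["position"],np.degrees(np.arctan2(q[2]**2-q[1]**2,2*q[1]*q[2])))
a=snap("side","pics/s7.png"); b=snap("top","pics/t7.png")
A=cv2.resize(a[150:270,195:355,::-1],None,fx=4.8,fy=4.8,interpolation=cv2.INTER_CUBIC)
cv2.imwrite("pics/s7b.png",A)
cv2.imwrite("pics/t7b.png",cv2.resize(b[140:250,230:340,::-1],None,fx=5,fy=5,interpolation=cv2.INTER_CUBIC))
E
```

```text
[ 0.56500533 -0.01690182  0.13009076] -87.15934959703276
```

View pics/s7b.png

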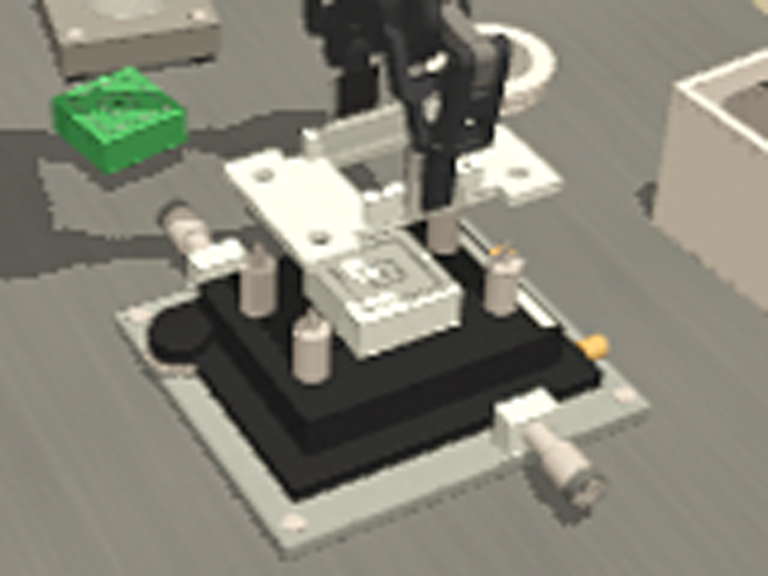

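View pics/t7b.png

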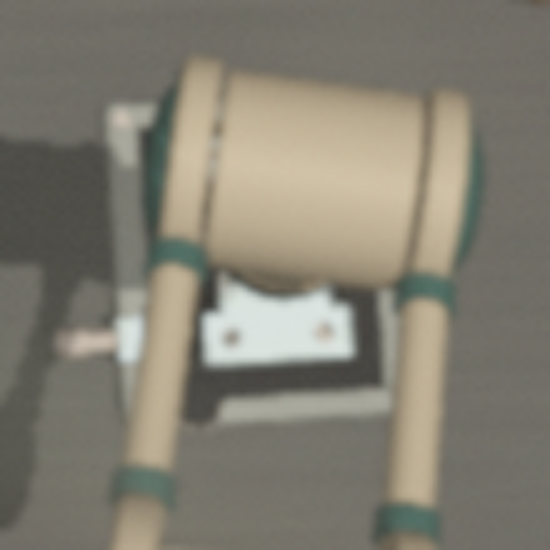

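```bash
python3 - <<'E'
from h import *
b=cv2.imread("pics/t7.png")[:,:,::-1]
z=.1234
hs=[x for x in blobs(b,(266,198,304,216),lambda c:(c.min(2)<185),3) if x[2]<40]
show("top",hs,z)
for p in[(232,337),(325,332)]: print("top hole",ray("top",230+(p[0]+.5)/5-.5,140+(p[1]+.5)/5-.5,z))
S=lambda p:(195+(p[0]+.5)/4.8-.5,150+(p[1]+.5)/4.8-.5)
for p in[(263,175),(320,238),(518,172)]: print("side hole",ray("side",*S(p),z))
for p in[(258,243),(312,310),(505,247)]: print("side pin",ray("side",*S(p),.082))
E
```

```text
px 275.9,207.1 area 7 xy [0.5143 0.0041] boxc [0.5143 0.004 ] sz 0.0089 0.0079 ang -45.9 -135.9
px 294.6,205.8 area 5 xy [ 0.5173 -0.0484] boxc [ 0.5174 -0.0486] sz 0.007 0.0063 ang -90.8 178.9
top hole [0.51467873 0.00368769 0.1234    ]
top hole [ 0.51673035 -0.04848236  0.1234    ]
side hole [0.51320891 0.00581571 0.1234    ]
side hole [ 0.51612694 -0.04634054  0.1234    ]
side hole [ 0.61981781 -0.03998562  0.1234    ]
side pin [0.51263756 0.00929819 0.082     ]
side pin [ 0.51415755 -0.0446474   0.082     ]
side pin [ 0.61619904 -0.04118319  0.082     ]
```

>>> drive_tool(
  rows=[
    [[0, 0, 0], [-0.14, 0.16, -1], 5.6],
    [[0, 0, 0], [0, 0, -1], 5.6],
    [[0, 0, 0], [0, 0, -0.8], 5.6],
    [[0, 0, 0], [0, 0, 0], 5.6],
    [[0, 0, 0], [0, 0, 0], 5.6],
  ],
)

```text
clock: 31.3
position: [0.5632, -0.0151, 0.1013]
ee_rot: [0.0, 1.0, 0.025, 0.0]
contact_force: [0.1, -0.5, -0.8]
width: 0.0592
gripper_force: 38.2
```

```bash
python3 - <<'E'
from h import *
s=manip.get_state(); q=s["ee_rot"]; print(s["position"],np.degrees(np.arctan2(q[2]**2-q[1]**2,2*q[1]*q[2])))
a=snap("side","pics/s8.png"); b=snap("top","pics/t8.png")
z=s["position"][2]-.0127+.006
show("top",[x for x in blobs(b,(266,198,304,216),lambda c:(c.min(2)<185),3) if x[2]<40],z)
A=cv2.resize(a[160:260,205:345,::-1],None,fx=5.5,fy=5.5,interpolation=cv2.INTER_CUBIC)
cv2.imwrite("pics/s8b.png",A)
E
```

```text
[ 0.56320018 -0.01513382  0.101289  ] -87.14638318079125
px 275.0,208.0 area 6 xy [0.5126 0.0057] boxc [0.5125 0.0056] sz 0.0081 0.0076 ang -45.9 -135.9
px 293.1,206.8 area 6 xy [ 0.5155 -0.046 ] boxc [ 0.5154 -0.046 ] sz 0.0081 0.0076 ang -45.9 -136.0
```

View pics/s8b.png

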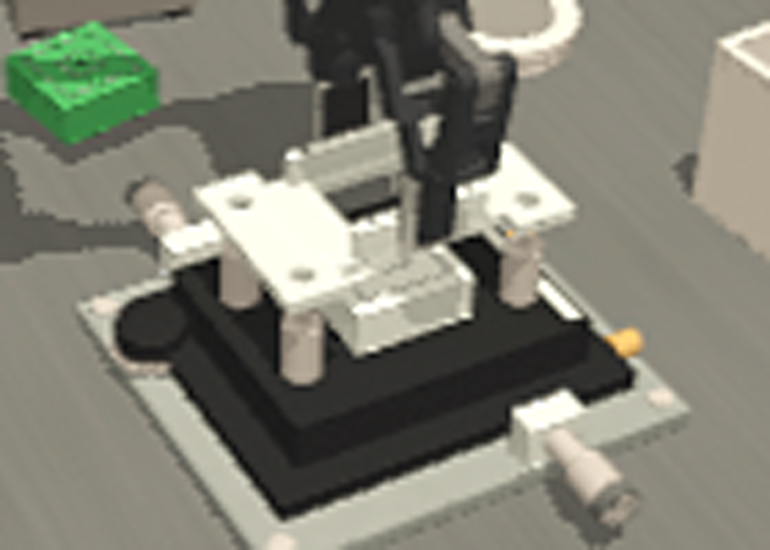

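>>> drive_tool(
  rows=[
    [[0, 0, 0], [0, 0, -0.4], 5.6],
    [[0, 0, 0], [0, 0, -0.3], 5.6],
    [[0, 0, 0], [0, 0, -0.3], 5.6],
    [[0, 0, 0], [0, 0, 0], 5.6],
    [[0, 0, 0], [0, 0, 0], 5.6],
  ],
)

```text
clock: 32.02
position: [0.5631, -0.0151, 0.0913]
ee_rot: [0.0, 1.0, 0.025, 0.0]
contact_force: [-0.3, -0.1, -1.4]
width: 0.0592
gripper_force: 38.2
```

>>> drive_tool(
  rows=[
    [[0, 0, 0], [0, 0, -0.3], 5.6],
    [[0, 0, 0], [0, 0, -0.3], 5.6],
    [[0, 0, 0], [0, 0, 0], 5.6],
    [[0, 0, 0], [0, 0, 0], 5.6],
  ],
)

```text
clock: 32.52
position: [0.563, -0.0151, 0.0853]
ee_rot: [0.0, 1.0, 0.025, -0.0]
contact_force: [0.5, -0.1, -1.2]
width: 0.0594
gripper_force: 38.2
```

>>> drive_tool(
  rows=[
    [[0, 0, 0], [0, 0, -0.1], 5.6],
    [[0, 0, 0], [0, 0, -0.1], 5.6],
    [[0, 0, 0], [0, 0, 0], 5.6],
    [[0, 0, 0], [0, 0, 0], 5.6],
  ],
)

```text
clock: 33.02
position: [0.563, -0.0151, 0.0833]
ee_rot: [0.0, 1.0, 0.025, 0.0]
contact_force: [-0.2, 0.1, -0.9]
width: 0.059
gripper_force: 38.2
```

>>> drive_tool(
  rows=[
    [[0, 0, 0], [0, 0, -0.1], 5.6],
    [[0, 0, 0], [0, 0, 0], 5.6],
    [[0, 0, 0], [0, 0, 0], 5.6],
  ],
)

```text
clock: 33.4
position: [0.5632, -0.0151, 0.0827]
ee_rot: [0.0, 1.0, 0.025, 0.0]
contact_force: [-1.4, -0.3, 3.8]
width: 0.0589
gripper_force: 38.8
```

>>> drive_tool(
  rows=[
    [[0, 0, 0], [0, 0, 0], 6.2],
    [[0, 0, 0], [0, 0, 0], 7.2],
    [[0, 0, 0], [0, 0, 0], 8.5],
    [[0, 0, 0], [0, 0, 0], 8.5],
    [[0, 0, 0], [0, 0, 1], 8.5],
    [[0, 0, 0], [0, 0, 3], 8.5],
    [[0, 0, 0], [0, 0, 4], 8.5],
    [[0, 0, 0], [0, 0, 2], 8.5],
  ],
)

```text
clock: 34.4
position: [0.5642, -0.0153, 0.1854]
ee_rot: [0.0, 1.0, 0.025, 0.002]
contact_force: [-0.6, 0.5, 0.4]
width: 0.0852
gripper_force: 0.0
```

>>> drive_tool(
  rows=[
    [[0, 0, 0.15], [-1.5, -2.5, 0], 8.5],
    [[0, 0, 0.16], [-2.2, -4, 0], 8.5],
    [[0, 0, 0.16], [-2.5, -4.5, 0], 8.5],
    [[0, 0, 0.16], [-2.5, -4.5, 0], 8.5],
    [[0, 0, 0.16], [-2.5, -4.5, 0], 8.5],
    [[0, 0, 0.16], [-2, -4, 0], 8.5],
    [[0, 0, 0.16], [-1.5, -2.5, 0], 8.5],
    [[0, 0, 0.156], [-1, -1.9, 0], 8.5],
  ],
)

```text
clock: 35.4
position: [0.4052, -0.3005, 0.1832]
ee_rot: [0.001, 0.79, 0.613, 0.0]
contact_force: [0.7, 1.3, -0.3]
width: 0.0851
gripper_force: 0.0
```

>>> drive_tool(
  rows=[
    [[0, 0, 0], [0, 0, -3], 8.5],
    [[0, 0, 0], [0, 0, -3], 8.5],
    [[0, 0, 0], [0, 0, -2], 8.5],
    [[0, 0, 0], [0, 0, 0], 8.5],
    [[0, 0, 0], [0, 0, 0], 8.5],
  ],
)

```text
clock: 36.02
position: [0.4066, -0.2997, 0.1034]
ee_rot: [0.001, 0.791, 0.611, 0.0]
contact_force: [-0.3, 0.1, 0.4]
width: 0.0852
gripper_force: 0.0
```

```bash
python3 - <<'E'
from h import *
s=manip.get_state(); q=s["ee_rot"]; print(s["position"],np.degrees(np.arctan2(q[2]**2-q[1]**2,2*q[1]*q[2])))
a=snap("side","pics/s9.png"); b=snap("top","pics/t9.png")
print("stage holder holes");show("top",[x for x in blobs(b,(262,164,304,216),lambda c:(c.min(2)<195),3) if x[2]<40],.076)
print("whole");show("top",blobs(b,(255,160,310,220),lambda c:c.min(2)>170,300),.076)
print("stand posts")
show("top",blobs(b,(362,158,420,205),lambda c:(c[:,:,0]>165),5),.022)
A=np.vstack([cv2.resize(a[150:264,205:345,::-1],(700,570),interpolation=cv2.INTER_CUBIC)])
cv2.imwrite("pics/s9b.png",A)
E
```

```text
[ 0.4066386  -0.29965258  0.10341945] -14.605140167297687
stage holder holes
px 274.9,208.2 area 6 xy [0.5126 0.0057] boxc [0.5125 0.0057] sz 0.0073 0.008 ang -90.8 179.1
px 292.7,207.0 area 6 xy [ 0.5153 -0.0463] boxc [ 0.5154 -0.0463] sz 0.008 0.008 ang -90.8 178.9
px 280.1,183.3 area 3 xy [ 0.5851 -0.0108] boxc [ 0.5849 -0.0108] sz 0.0146 0.0029 ang -90.8 179.0
px 272.6,172.8 area 6 xy [0.6164 0.0106] boxc [0.6165 0.0107] sz 0.0073 0.0081 ang -90.9 179.1
px 290.3,171.5 area 6 xy [ 0.6192 -0.0411] boxc [ 0.6194 -0.0413] sz 0.0088 0.0081 ang -90.9 178.9
px 291.8,188.1 area 23 xy [ 0.5707 -0.0445] boxc [ 0.5687 -0.0439] sz 0.0077 0.0389 ang -88.0 -178.2
whole
px 282.6,189.8 area 1068 xy [ 0.5659 -0.0178] boxc [ 0.5658 -0.0186] sz 0.0889 0.1332 ang -87.7 -177.9
stand posts
px 406.8,193.6 area 39 xy [ 0.5526 -0.3967] boxc [ 0.5522 -0.3973] sz 0.0189 0.0236 ang -90.8 178.0
px 373.4,185.6 area 40 xy [ 0.5787 -0.2963] boxc [ 0.5788 -0.2965] sz 0.0205 0.0236 ang -90.8 178.3
px 410.7,177.1 area 35 xy [ 0.6029 -0.4102] boxc [ 0.6031 -0.4107] sz 0.0184 0.0233 ang -81.4 -172.6
px 377.3,168.9 area 36 xy [ 0.6295 -0.3095] boxc [ 0.6292 -0.3092] sz 0.0203 0.0216 ang -35.0 -125.0
```

View pics/s9b.png

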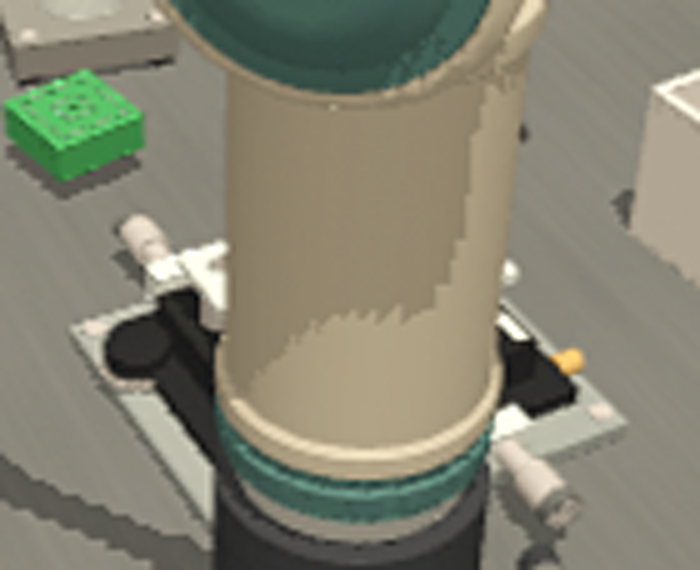

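>>> drive_tool(
  rows=[
    [[0, 0, 0], [-0.08, 0, -3], 8.5],
    [[0, 0, 0], [0, 0, -2.5], 8.5],
    [[0, 0, 0], [0, 0, -1.5], 8.5],
    [[0, 0, 0], [0, 0, -1], 8.5],
    [[0, 0, 0], [0, 0, -0.4], 8.5],
    [[0, 0, 0], [0, 0, 0], 8.5],
    [[0, 0, 0], [0, 0, 0], 8.5],
  ],
)

```text
clock: 37.0
position: [0.4056, -0.2994, 0.0189]
ee_rot: [0.001, 0.791, 0.611, 0.0]
contact_force: [0.1, -1.2, 0.7]
width: 0.0852
gripper_force: 0.0
```

>>> drive_tool(
  rows=[
    [[0, 0, 0], [0, 0, -0.1], 7.4],
    [[0, 0, 0], [0, 0, 0], 6.6],
    [[0, 0, 0], [0, 0, 0], 6.2],
    [[0, 0, 0], [0, 0, 0], 5.9],
    [[0, 0, 0], [0, 0, 0], 5.6],
    [[0, 0, 0], [0, 0, 0], 5.6],
    [[0, 0, 0], [0, 0, 0], 5.6],
  ],
)

```text
clock: 37.88
position: [0.4052, -0.2991, 0.0177]
ee_rot: [0.0, 0.791, 0.611, 0.0]
contact_force: [-1.6, -0.3, 5.3]
width: 0.0586
gripper_force: 37.4
```

>>> drive_tool(
  rows=[
    [[0, 0, 0], [0, 0, 0.3], 5.6],
    [[0, 0, 0], [0, 0, 0.7], 5.6],
    [[0, 0, 0], [0, 0, 2], 5.6],
    [[0, 0, 0], [0, 0, 3], 5.6],
    [[0, 0, 0], [0, 0, 3], 5.6],
    [[0, 0, 0], [0, 0, 1], 5.6],
    [[0, 0, 0], [0, 0, 0], 5.6],
  ],
)

```text
clock: 38.75
position: [0.4053, -0.2992, 0.1176]
ee_rot: [0.001, 0.791, 0.611, 0.0]
contact_force: [-0.5, -0.5, -1.5]
width: 0.059
gripper_force: 38.3
```

>>> drive_tool(
  rows=[
    [[0, 0, 0], [2, -0.5, 0], 5.6],
    [[0, 0, 0], [4, -1.1, 0], 5.6],
    [[0, 0, 0], [4.4, -1.2, 0], 5.6],
    [[0, 0, 0], [4, -1.1, 0], 5.6],
    [[0, 0, 0], [2.5, -0.7, 0], 5.6],
    [[0, 0, 0], [1.5, -0.45, 0], 5.6],
    [[0, 0, 0], [0, 0, -2], 5.6],
    [[0, 0, 0], [0, 0, -2], 5.6],
  ],
)

```text
clock: 39.75
position: [0.5886, -0.349, 0.0745]
ee_rot: [-0.002, 0.791, 0.612, -0.0]
contact_force: [-0.4, -0.1, -1.6]
width: 0.0587
gripper_force: 38.3
```

>>> drive_tool(
  rows=[
    [[0, 0, 0], [0, 0, -1], 5.6],
    [[0, 0, 0], [0, 0, 0], 5.6],
    [[0, 0, 0], [0, 0, 0], 5.6],
    [[0, 0, 0], [0, 0, 0], 5.6],
  ],
)

```text
clock: 40.25
position: [0.5897, -0.35, 0.0683]
ee_rot: [0.001, 0.791, 0.611, 0.0]
contact_force: [0.1, 0.3, -1.8]
width: 0.0591
gripper_force: 38.3
```

```bash
python3 - <<'E'
from h import *
s=manip.get_state(); q=s["ee_rot"]; print(s["position"],np.degrees(np.arctan2(q[2]**2-q[1]**2,2*q[1]*q[2])))
b=snap("top","pics/t10.png"); z=s["position"][2]-.0137+.006
show("top",[x for x in blobs(b,(362,158,420,205),lambda c:(c.min(2)<190),3) if x[2]<30],z)
cv2.imwrite("pics/t10b.png",cv2.resize(b[145:225,350:430,::-1],None,fx=7,fy=7,interpolation=cv2.INTER_CUBIC))
E
```

```text
[ 0.58969415 -0.34996078  0.06829125] -14.609858682606227
px 413.3,194.1 area 26 xy [ 0.5489 -0.4033] boxc [ 0.5493 -0.4043] sz 0.0259 0.0121 ang -28.2 -117.8
px 379.7,163.3 area 5 xy [ 0.6417 -0.3071] boxc [ 0.642 -0.308] sz 0.0126 0.0045 ang -90.9 178.2
```

View pics/t10b.png

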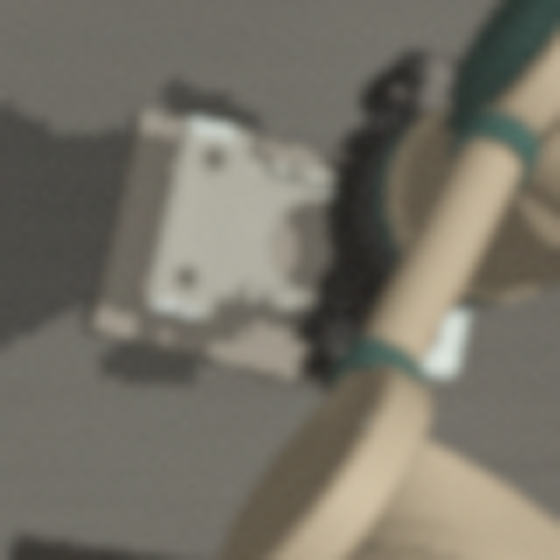

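```bash
python3 - <<'E'
from h import *
b=cv2.imread("pics/t10.png")[:,:,::-1]; z=.0606
for r in[(376,163,385,172),(372,179,381,188)]:
    x0,y0,x1,y1=r; m=b[y0:y1,x0:x1].min(2); t=(int(m.min())+int(np.median(m)))/2; print(m.min(),np.median(m))
    show("top",blobs(b,r,lambda c:c.min(2)<t,2),z)
E
```

```text
110 159.0
px 380.2,167.2 area 6 xy [ 0.6298 -0.3081] boxc [ 0.6297 -0.3084] sz 0.0081 0.0082 ang -90.9 178.2
110 159.0
px 376.2,184.2 area 5 xy [ 0.5795 -0.2948] boxc [ 0.5796 -0.2948] sz 0.0074 0.0078 ang -46.1 -136.4
```

>>> drive_tool(
  rows=[
    [[0, 0, 0], [-0.09, 0.05, -0.5], 5.6],
    [[0, 0, 0], [0, 0, -0.8], 5.6],
    [[0, 0, 0], [0, 0, -0.4], 5.6],
    [[0, 0, 0], [0, 0, -0.4], 5.6],
    [[0, 0, 0], [0, 0, -0.3], 5.6],
    [[0, 0, 0], [0, 0, -0.2], 5.6],
    [[0, 0, 0], [0, 0, 0], 5.6],
    [[0, 0, 0], [0, 0, 0], 5.6],
  ],
)

```text
clock: 41.3
position: [0.5884, -0.3492, 0.0415]
ee_rot: [0.0, 0.791, 0.611, 0.0]
contact_force: [-0.9, 0.0, -1.2]
width: 0.0593
gripper_force: 38.3
```

>>> drive_tool(
  rows=[
    [[0, 0, 0], [0, 0, -0.2], 5.6],
    [[0, 0, 0], [0, 0, -0.2], 5.6],
    [[0, 0, 0], [0, 0, -0.1], 5.6],
    [[0, 0, 0], [0, 0, 0], 5.6],
    [[0, 0, 0], [0, 0, 0], 5.6],
  ],
)

```text
clock: 41.92
position: [0.5884, -0.3491, 0.0364]
ee_rot: [0.0, 0.791, 0.611, 0.0]
contact_force: [0.3, 0.3, -0.8]
width: 0.0587
gripper_force: 38.3
```

>>> drive_tool(
  rows=[
    [[0, 0, 0], [0, 0, -0.1], 5.6],
    [[0, 0, 0], [0, 0, 0], 5.6],
    [[0, 0, 0], [0, 0, 0], 5.6],
  ],
)

```text
clock: 42.3
position: [0.5885, -0.3492, 0.0357]
ee_rot: [0.0, 0.791, 0.611, 0.0]
contact_force: [-0.1, -0.4, 1.5]
width: 0.0589
gripper_force: 38.7
```

>>> drive_tool(
  rows=[
    [[0, 0, 0], [0, 0, -0.05], 5.6],
    [[0, 0, 0], [0, 0, 0], 6.2],
    [[0, 0, 0], [0, 0, 0], 7.2],
    [[0, 0, 0], [0, 0, 0], 8.5],
    [[0, 0, 0], [0, 0, 0], 8.5],
    [[0, 0, 0], [0, 0, 1], 8.5],
    [[0, 0, 0], [0, 0, 3], 8.5],
    [[0, 0, 0], [0, 0, 5], 8.5],
  ],
)

```text
clock: 43.3
position: [0.5873, -0.3484, 0.1244]
ee_rot: [-0.002, 0.791, 0.611, -0.001]
contact_force: [0.8, -0.1, 0.7]
width: 0.0849
gripper_force: 0.0
```

>>> drive_tool(
  rows=[
    [[0, 0, 0], [0, 0, 5], 8.5],
    [[0, 0, 0], [-4, 0, 2], 8.5],
    [[0, 0, 0], [-5, 0, 0], 8.5],
    [[0, 0, 0], [-5, 0, 0], 8.5],
    [[0, 0, 0], [-5, 0, 0], 8.5],
    [[0, 0, 0], [-4, 0, 0], 8.5],
    [[0, 0, 0], [0, 0, 0], 8.5],
    [[0, 0, 0], [0, 0, 0], 8.5],
  ],
)

```text
clock: 44.3
position: [0.3591, -0.3496, 0.1957]
ee_rot: [0.001, 0.791, 0.611, 0.0]
contact_force: [0.5, -1.0, -0.8]
width: 0.0849
gripper_force: 0.0
```

```bash
python3 - <<'E'
from h import *
b=snap("top","pics/t11.png"); a=snap("side","pics/s11.png")
for nm,r,z in(("stand",(362,158,420,205),.028),("stage",(262,164,304,216),.076)):
    print(nm);show("top",[x for x in blobs(b,r,lambda c:c.min(2)<195,3) if x[2]<30],z)
print("chuck");show("top",blobs(b,(148,170,190,210),lambda c:c.min(2)>165,60),.050)
# side: hole positions predicted, plane check
K=[(52,26),(52,-26),(-52,26),(-52,-26)]
for nm,c,th,z in(("stage",(.566,-.0178),2.9,.076),("stand",(.5906,-.3512),75.4,.028)):
    t=np.radians(th);R=np.array([[np.cos(t),-np.sin(t)],[np.sin(t),np.cos(t)]])
    for k in K:
        p=R@(np.array(k)/1000)+c; u,v=proj("side",np.array([*p,z])); x,y=int(round(u)),int(round(v))
        if 6<x<505 and 6<y<377:
            bl=[q for q in blobs(a,(x-6,y-6,x+7,y+7),lambda c:c.min(2)<190,2) if q[2]<30]
            print(nm,k,(round(u,1),round(v,1)),[(round(q[0],1),round(q[1],1),round(q[2])) for q in bl])
E
```

```text
stand
px 406.9,193.7 area 7 xy [ 0.5522 -0.395 ] boxc [ 0.5523 -0.395 ] sz 0.009 0.0091 ang -90.8 178.0
px 373.3,185.5 area 6 xy [ 0.5785 -0.2943] boxc [ 0.5784 -0.2942] sz 0.0083 0.0084 ang -90.8 178.3
px 410.7,177.1 area 7 xy [ 0.6021 -0.4081] boxc [ 0.6021 -0.408 ] sz 0.0091 0.0091 ang -90.9 178.0
px 377.2,168.9 area 7 xy [ 0.6287 -0.3076] boxc [ 0.6288 -0.3075] sz 0.0091 0.0092 ang -90.9 178.2
px 395.3,172.2 area 26 xy [ 0.6178 -0.3622] boxc [ 0.6176 -0.3618] sz 0.0085 0.0397 ang -15.7 -105.0
stage
px 274.9,208.2 area 6 xy [0.5126 0.0058] boxc [0.5125 0.0057] sz 0.0073 0.008 ang -90.8 179.1
px 292.7,207.1 area 6 xy [ 0.5151 -0.0463] boxc [ 0.515  -0.0463] sz 0.008 0.0073 ang -90.8 178.9
px 272.6,172.7 area 5 xy [0.6166 0.0107] boxc [0.6168 0.0106] sz 0.0073 0.0074 ang -90.9 179.1
px 290.3,171.5 area 6 xy [ 0.6193 -0.041 ] boxc [ 0.6194 -0.041 ] sz 0.008 0.0081 ang -90.9 178.9
px 291.7,188.1 area 25 xy [ 0.5706 -0.0444] boxc [ 0.5687 -0.044 ] sz 0.0081 0.0389 ang -88.9 -179.1
chuck
px 168.1,189.9 area 289 xy [0.5724 0.3227] boxc [0.5725 0.3229] sz 0.0573 0.0578 ang -75.5 -165.0
stage (52, 26) (np.float64(288.4), np.float64(190.5)) []
stage (52, -26) (np.float64(300.8), np.float64(202.8)) [(305.4, 198.6, 18)]
stage (-52, 26) (np.float64(249.1), np.float64(203.3)) []
stage (-52, -26) (np.float64(260.4), np.float64(216.6)) []
stand (52, 26) (np.float64(349.7), np.float64(306.4)) [(348.2, 305.4, 14)]
stand (52, -26) (np.float64(376.0), np.float64(302.2)) [(374.3, 301.4, 14), (381.4, 297.6, 8)]
stand (-52, 26) (np.float64(373.0), np.float64(357.2)) [(371.2, 356.1, 21)]
stand (-52, -26) (np.float64(402.0), np.float64(352.0)) [(400.1, 350.8, 20), (407.7, 346.9, 4)]
```

```bash
python3 -c "
from rig import job
print(job.sign_off())"
```

```text
the job is handed in; nothing more can be done
None
```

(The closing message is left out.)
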